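# Turn up the mixing bowl and give it a shot from the pump

### The arm

A 7-joint arm with a two-finger parallel gripper is mounted at the origin on the work surface. World frame = base frame: x ahead of the robot, y to its left, z up, the work surface at z = 0. Lengths are in mm, angles in rad, forces in N, time in s.
With the tool pointing down it reaches from about 400 to 900 mm from the base axis. Payload 5.6 kg.
Tool frame: the origin (TCP) lies on the mounting face of the last link; the fingertips stand 190 mm ahead of it and the grasp point (between the pads) lies 171 mm ahead of it; z points along the fingers, y is the line along which they close (so a half turn about z gives the same grasp; the last joint's range is limited). The gripper opens to 92 mm and grips with 3 to 60 N. Pads are 20 mm wide; open, the fingers measure 128 mm over their backs; the gripper's body (75 mm by 189 mm) begins 69 mm behind the grasp point.
Start: joints at [-1.246, 0.468, -0.012, 1.603, 0.006, 1.071, -0.056], TCP at [233.748, 606.517, 404.692] pointing down, gripper open.
Joint ranges: [-2.53, 2.53], [-0.31, 2.02], [-1.57, 1.55], [0.28, 2.44], [-1.29, 4.43], [0.15, 1.84], [-2.92, 2.92]. Speed limits (rad/s): [2.57, 2.57, 3.14, 3.14, 3.14, 3.14, 3.14].

### API

Orientations are given as a 3x3 rotation matrix whose columns are the frame's x, y, z axes.
In Python, from rig import env gives the robot as it stands.
- The arm moves only by the tool step_arm, never from a script. Its argument "steps" is a list of rows, each an object with "fingers": the closure, from -1 (fully open) to 1 (shut); "linear": the shift along the tool's x, y, z scaled (see below), a list of three; "spin": the turn about the tool's z scaled (see below). In form: [{"fingers": fingers, "linear": [dx, dy, dz], "spin": spin}, ...]. A call has 1 to 20 rows; each row is the pose to reach, as a shift and turn from the pose commanded when the call began, along the tool's axes at that moment; what a row does not reach only later rows make up. The controller multiplies each number of a shift by 0.2 m and each number of a turn by 90 degrees. A row lasts 1/8 s, in which the tool goes at most 62.5 mm and 10.7 degrees, less where a joint would pass 70% of its speed; a pose out of reach is approached as far as the arm can. A call with a number of a shift or a turn outside -1 to 1 is refused whole. A call with a gripper value outside its range is refused whole. The fingers move at their own pace and stop on an object; "squeeze" is the grip in N (left out, the last holds). Time passes only in rows, so rows that repeat a pose let the fingers close. It gives the time, the measured TCP pose, the force, the opening and the grip force at its end, in the units of the state.
- env.sense(): the state, without advancing time (a new reading comes with each control period).
- env.snapshot(name): name is "scene" or "top" or "wrist"; returns (picture, depth): 420x560x3 uint8, red, green, blue; 420x560 float32, mm along the optical axis (not along the pixel's ray), 0 where there is no reading.
- env.camera_model(name): a dict with "fx", "fy", "cx", "cy" (pixels), "k1" (the pictures are not rectified: a ray, as slopes to the right and down, at radius r is drawn at 1 + k1 r^2 times it, then the intrinsics apply), "rvec" (rotation vector, rad) and "tvec" (3), from world to camera coordinates, as OpenCV has them. Camera axes: x right, y down, z forward; pixel columns grow to the right and rows downward; lengths in mm; the calibration is good to about 2 mm. A picture is of the moment at which its call begins: read the wrist's pose just before it. camera_model takes no time and is no camera call; for the wrist camera it gives the pose at the moment of the call.
- env.finish_job(): hands the job in; it is judged then, once.
The state is a dict: "t": time; "joints": joint angles; "qd": joint speeds; "effort": joint torques, N m; "ee_pos": TCP position; "ee_rot": TCP orientation; "ft_force": force on the tool from outside, world axes, zero at the start; "ft_torque": the same for the moment, N m; "grip_width": opening from 0.0 (shut) to 1.0 (fully open); "finger_force": force on a finger pad.
Only numpy, scipy, OpenCV 4.12 (cv2) and the standard library are available. Lean on these libraries where they do the work, as an engineer would, in place of code of your own. Each camera call takes 0.05 s, during which the arm holds its last target. There are 200 camera calls.

### The job

The mint-green mixing bowl is draining mouth-down on the plywood board with its rim hanging over the board's edge. Turn it over so that it stands mouth-up on the board and push it under the pump's red spout, with the spout over the middle of the bowl; only then press the red pump head fully down to its stop, hold it a moment and let it come back up. Do not drop or throw the bowl or let it fall off the board, and leave the other things where they are.

Things in the scene. Friction and masses are not known exactly. Their poses are not given: they have to be found in the camera images.
- board: fixed plywood riser board lying on the table, 220 (its x) x 420 (its y) x 45 mm high; origin at the centre of its underside, z up. The bowl overhangs its -y edge, the pump stands near its +y edge
- bowl: loose rigid mint-green bowl, 160 g, 55 mm high, wall 4, foot 56 diameter; outer radius 60 mm at the rim, 55 at 25 mm above the rim plane, 44 at 45. Origin: centre of the rim plane (mouth); z points from mouth to foot (up while mouth-down). Starts with its rim 30 to 38 mm past the board's -y edge, 45 mm above the table. Tipped over 65 degrees on its far rim it rolls on to its foot by itself
- pump: fixed white canister with a blue band, 90 mm diameter, 142 mm tall to its neck (154 mm with the black collar), standing on the board; origin at the centre of its underside, its spout reaches out along its -y
- plunger (a joint): travel of the red pump head (m): 0 up, 0.025 pressed down to its stop; a spring returns it, about 9 N at the stop. The spout goes down with it
- pump_top (a point): centre of the top face of the red pump head, a disc of 44 mm diameter and 18 mm thick, 208 mm above the canister's underside when up; moves with the plunger
- spout (a point): the opening at the end of the red spout (12 mm round tube), 114 mm out from the pump's axis, 170 mm above the canister's underside when up; the opening faces down
- cast_mallet: bystander: yellow cast mallet lying on the table beyond the board, 168 mm long, head 55 x 75 x 44 mm; origin on the table below its middle, x along the handle towards the head
- plaster_mould: bystander: white two-part plaster mould block on the table beyond the board, 70 x 90 x 60 mm high; origin at the centre of its underside
- tin: bystander: pale closed tin, 60 mm diameter, 75 mm tall, on the table beside the board, past the pump; origin at the centre of its underside
Not all that is in view belongs to the job. Of the things that look like the bowl, the middle-sized one is meant.

How it is judged (in metres and radians):
On the way, in this order (a step that is already met when the one before it is completed fails the run):
1. the bowl stands mouth-up on the board (angle between bowl's own z axis and vertical above 2.99 rad and z of bowl in the frame of board between 0.094 and 0.106 m), for 0.2 s.
2. the pump head is pressed to its stop while the bowl stands mouth-up under the spout (value of joint plunger above 0.022 m and angle between bowl's own z axis and vertical above 2.99 rad and horizontal distance between bowl and spout below 0.035 m), for 0.2 s.
At the end, for the whole second after the job is handed in: The bowl stands at rest mouth-up on its foot on the board (upright within about 8 degrees), its centre within 35 mm of the spout's opening seen from above, and the pump head, having been pressed to within 3 mm of its stop for 0.2 s, is back up (within 4 mm) (all of step 1 and horizontal distance between bowl and spout below 0.035 m and linear speed of bowl below 0.02 m/s and value of joint plunger below 0.004 m); the robot touches nothing.
It fails at once if the pump is pressed (over 8 mm) while the bowl is not standing mouth-up under the spout (within 35 mm) (value of joint plunger above 0.008 m and (angle between bowl's own z axis and vertical below 2.9 rad or horizontal distance between bowl and spout above 0.037 m)).
It fails at once if the bowl is dropped or thrown (faster than 1.5 m/s) (linear speed of bowl above 1.5 m/s).
It fails at once if the bowl falls off the board (z of bowl in the frame of board below 0.03 m).
It fails at once if the mallet, the mould or the tin is moved more than 30 mm (distance of any of cast_mallet, plaster_mould, tin from where it was at the start of the episode above 0.03 m).
It also fails if it takes over 61 s, if anything falls off the work surface, if the arm or the gripper's body presses on something with over 40 N, if the wrist force passes 120 N, or if a joint passes its speed limit or range.

## Working session

There is one attempt and no reset: what is moved stays moved. The work goes in short steps, Python scripts to look and compute and a tool call to move; the robot and the scene stay as the last step left them, time stands still between calls to the robot, and variables do not carry over. Pictures are saved under pics/ and viewed, at most 10 in all, crops included, and the job is handed in when it is done.

Besides the shell and the picture viewer there is one more tool, called after ">>>" as name([rows], argument=value, ...), one row to a line, values as JSON. step_arm: Moves the arm, as the interface text tells. Shifts and turns lie within -1 to 1; 1 stands for 0.2 m of shift or 90 degrees of turn. Its arguments: {"type":"object","properties":{"steps":{"type":"array"},"squeeze":{"type":"number"}},"required":["steps"]}

```bash
mkdir -p pics; cat > h.py <<'E'
import numpy as np, cv2
from rig import env
def cam(n):
    m=env.camera_model(n); R=cv2.Rodrigues(np.array(m["rvec"],float))[0]; t=np.array(m["tvec"],float).ravel()
    return m,R,t
def ray(c,u,v):
    m,R,t=c; x=(u-m["cx"])/m["fx"]; y=(v-m["cy"])/m["fy"]; a,b=x,y
    for _ in range(15):
        s=1+m["k1"]*(a*a+b*b); a,b=x/s,y/s
    return -R.T@t, R.T@np.array([a,b,np.ones_like(a)]) if np.ndim(a)==0 else R.T@np.stack([a,b,np.ones_like(a)])
def onz(c,u,v,z):
    o,d=ray(c,u,v); return o+d*(z-o[2])/d[2]
def cloud(c,dep):
    v,u=np.mgrid[:dep.shape[0],:dep.shape[1]]; o,d=ray(c,u.ravel().astype(float),v.ravel().astype(float))
    m,R,t=c; d=d  # camera z of d is 1
    return (o[:,None]+d*dep.ravel()).T.reshape(*dep.shape,3)
def snap(n):
    c=cam(n); p,d=env.snapshot(n); return c,p,d
def save(f,p): cv2.imwrite("pics/"+f,cv2.cvtColor(p,cv2.COLOR_RGB2BGR))
E
python3 - <<'E'
from h import *
s=env.sense(); print(s["t"],s["ee_pos"],np.round(s["ee_rot"],3).tolist(),s["grip_width"])
for n in ("scene","top"):
    c,p,d=snap(n); save(n+"0.png",p); np.savez(n+"0.npz",p=p,d=d); print(n,np.round(-c[1].T@c[2]),np.round(c[1][2],2))
E
```

```text
0.0 [233.6588009  606.28482651 403.76143402] [[-0.933, 0.36, -0.001], [0.36, 0.933, -0.002], [-0.0, -0.002, -1.0]] 0.9986229114853716
scene [1359.  -16.  848.] [-0.78 -0.06 -0.63]
top [ 436.  -58. 1561.] [ 0.07 -0.02 -1.  ]
```

View pics/scene0.png

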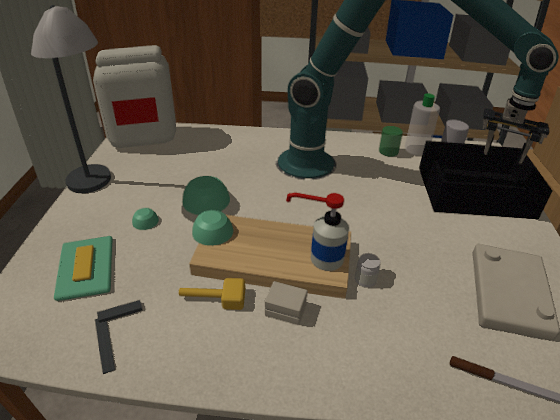

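View pics/top0.png

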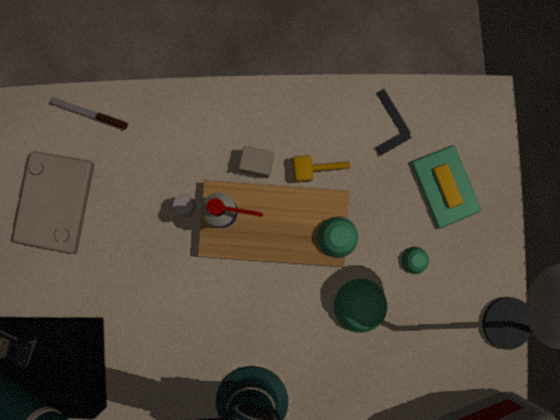

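The scene and top views show three bowl-like things: a mint bowl on the board's edge at top (337,237), a small mint one at (415,260), and a large dark-green one at (360,305). The one on the board at (337,237) is middle-sized and mint, so I choose it. The pump head is at top (216,207) and the spout end at (262,214). Next I'll measure and take the close crop.

```bash
cat > m1.py <<'E'
from h import *
T=np.load("top0.npz");S=np.load("scene0.npz");ct=cam("top");cs=cam("scene")
def mid(mask):
    n,l,st,ce=cv2.connectedComponentsWithStats(mask.astype(np.uint8)); return l,st,ce
def tri(a,b):
    o1,d1=ray(ct,*a);o2,d2=ray(cs,*b);M=np.stack([d1,-d2],1);k=np.linalg.lstsq(M,o2-o1,rcond=None)[0]
    p,q=o1+k[0]*d1,o2+k[1]*d2; return (p+q)/2,np.linalg.norm(p-q)
X={}
for n,D,c in(("top",T,ct),("scene",S,cs)):
    p=D["p"];d=D["d"];h=cv2.cvtColor(p,cv2.COLOR_RGB2HSV);P=cloud(c,d)
    g=(h[...,0]>65)&(h[...,0]<90)&(h[...,1]>70)&(h[...,2]>40)
    w=(h[...,0]>8)&(h[...,0]<25)&(h[...,1]>70)&(h[...,2]>60)
    r=((h[...,0]<5)|(h[...,0]>174))&(h[...,1]>150)&(h[...,2]>70)
    for nm,m in(("green",g),("wood",w),("red",r)):
        l,st,ce=mid(m)
        for i in range(1,len(st)):
            if st[i,4]>60:
                q=P[l==i];q=q[q[:,2]>-20]
                if len(q)and len(q)>30: print(n,nm,i,st[i].tolist(),np.round(ce[i],1),"P lo/med/hi",np.round(np.percentile(q,[2,50,98],axis=0)).astype(int).tolist())
    # board top
    q=P[(P[...,2]>35)&(P[...,2]<52)&w]
    if len(q): print(n,"boardrect",cv2.minAreaRect(q[:,:2].astype(np.float32)),np.median(q[:,2]))
p=T["p"][190:290,280:440];cv2.imwrite("pics/crop.png",cv2.resize(p[...,::-1],None,fx=4,fy=4))
E
python3 m1.py
```

```text
top green 1 [412, 146, 68, 82, 2502] [445.3 186.4] P lo/med/hi [[508, -682, 10], [616, -586, 18], [726, -506, 25]]
top green 2 [322, 218, 36, 39, 1054] [339.6 236.8] P lo/med/hi [[425, -302, 70], [472, -256, 95], [523, -214, 105]]
top green 14 [407, 247, 22, 26, 414] [416.9 259.9] P lo/med/hi [[368, -521, 20], [401, -490, 35], [435, -462, 45]]
top green 32 [341, 284, 44, 48, 1134] [362.5 309.3] P lo/med/hi [[208, -375, 44], [269, -319, 71], [327, -268, 80]]
top green 80 [261, 371, 27, 41, 248] [277.3 390. ] P lo/med/hi [[-27, -99, 5], [37, -78, 12], [83, -40, 20]]
top wood 3739 [292, 154, 59, 30, 838] [314.1 167.2] P lo/med/hi [[641, -298, -4], [679, -181, 38], [719, -138, 50]]
top wood 3914 [434, 164, 29, 44, 659] [447.9 185.3] P lo/med/hi [[560, -631, 23], [619, -596, 30], [677, -561, 38]]
top wood 4148 [197, 178, 154, 90, 9162] [273.1 222.9] P lo/med/hi [[404, -276, 3], [516, -75, 45], [633, 125, 53]]
top red 1 [207, 198, 55, 18, 335] [223.5 207.5] P lo/med/hi [[530, -38, 241], [547, 63, 252], [570, 91, 258]]
top boardrect ((525.5720825195312, -106.543212890625), (1573.93713378906
[... 2179 characters left out ...]
141, 19, 9, 25, 65] [144.5  32.9] P lo/med/hi [[-735, -862, 217], [-725, -848, 257], [-715, -834, 338]]
scene wood 183 [174, 49, 10, 47, 189] [178.3  71.6] P lo/med/hi [[-735, -707, -15], [-724, -694, 83], [-713, -671, 172]]
scene wood 397 [178, 214, 173, 96, 8753] [264.1 262.1] P lo/med/hi [[416, -285, 4], [591, -110, 44], [715, 119, 49]]
scene wood 398 [72, 245, 22, 36, 583] [ 82.8 263. ] P lo/med/hi [[564, -633, 24], [629, -596, 30], [686, -561, 34]]
scene red 53 [286, 193, 58, 15, 350] [320.9 198.2] P lo/med/hi [[536, -46, 230], [551, 52, 247], [577, 86, 254]]
scene boardrect ((-513.396484375, 674.85205078125), (1765.6136474609375, 3340.0888671875), 21.336767196655273) 44.871527402451136
```

View pics/crop.png

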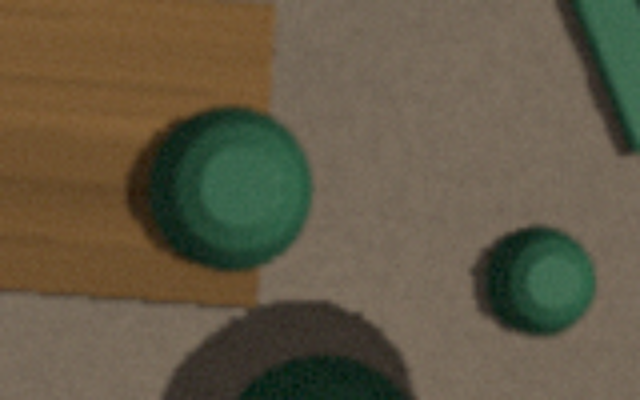

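The crop shows the mint bowl on the board's right edge (crop (235,187), top ≈(338,237)). Its pale foot is at crop (240,188), and the smaller bowl sits well apart at (545,280). Now exact poses.

```bash
cat > m2.py <<'E'
from h import *
from m1 import tri,T,S,ct,cs
from scipy.optimize import least_squares
for n,D,c in(("top",T,ct),("scene",S,cs)):
    p=D["p"];d=D["d"];h=cv2.cvtColor(p,cv2.COLOR_RGB2HSV);P=cloud(c,d);X,Y,Z=P[...,0],P[...,1],P[...,2]
    roi=(X>350)&(X<720)&(Y>-330)&(Y<200)
    g=(h[...,0]>65)&(h[...,0]<90)&(h[...,1]>70)&roi
    b=P[g&(Z>52)&(Y>-330)&(X>400)]
    f=b[b[:,2]>97];print(n,"foot med",np.median(f,0),"bbox",np.percentile(b,[1,99],axis=0).round().tolist(),len(f))
    prof=lambda r:np.interp(r,[28,44,55,60],[55,45,25,0])
    R=lambda z:np.interp(z-45,[0,25,45,55],[60,55,44,28])
    q=b[(b[:,2]<96)&(b[:,2]>50)]
    s=least_squares(lambda v:np.hypot(q[:,0]-v[0],q[:,1]-v[1])-R(q[:,2]),[475,-258],loss="soft_l1",f_scale=3);print("bowl axis",s.x,"res",np.median(abs(s.fun)))
    m=(abs(Z-45)<5)&roi&(h[...,0]>8)&(h[...,0]<25)&(h[...,1]>60)
    m=cv2.morphologyEx(m.astype(np.uint8),cv2.MORPH_OPEN,np.ones((3,3)))
    l=cv2.connectedComponentsWithStats(m); i=1+np.argmax(l[2][1:,4]); q=P[l[1]==i]
    cn=max(cv2.findContours((l[1]==i).astype(np.uint8),0,cv2.CHAIN_APPROX_NONE)[0],key=len)[:,0].astype(float)
    o=onz(c,cn[:,0],cn[:,1],45) if False else np.array([onz(c,u,v,45.) for u,v in cn])
    rr=cv2.minAreaRect(o[:,:2].astype(np.float32));print("board",rr,np.round(cv2.boxPoints(rr)).tolist(),"z",np.median(q[:,2]))
    r=((h[...,0]<5)|(h[...,0]>174))&(h[...,1]>150)&roi&(Z>190)
    q=P[r];hd=q[q[:,1]>40];hd=hd[hd[:,2]>247] if n=="top" else hd
    print("red zmax",np.percentile(q[:,2],97),"head",hd.mean(0).round(1),np.percentile(hd,[2,98],axis=0).round().tolist())
    sp=q[(q[:,1]<25)];k=np.polyfit(sp[:,1],sp[:,0],1);e=sp[sp[:,1]<np.percentile(sp[:,1],20)];print("spout line",k,"ymin",np.percentile(sp[:,1],[1,3]),"end",e.mean(0).round(1))
    bl=(h[...,0]>100)&(h[...,0]<130)&(h[...,1]>120)&roi
    if bl.sum()>30:
        q=P[bl&(Z>70)&(Z<170)];s=least_squares(lambda v:np.hypot(q[:,0]-v[0],q[:,1]-v[1])-45,[545,65],loss="soft_l1",f_scale=3);print("pump",s.x,np.median(abs(s.fun)),len(q))
E
python3 m2.py | grep -v -E "^(top|scene) (wood|green|red)|boardrect"
```

```text
top foot med [ 474.54542427 -254.29264583  100.36960529] bbox [[422.0, -305.0, 64.0], [524.0, -58.0, 1561.0]] 453
bowl axis [ 475.30043697 -255.48341437] res 1.6321237983461288
board ((519.2532958984375, -74.84165954589844), (417.7936706542969, 220.4365234375), 84.45600891113281) [[389.0, -272.0], [609.0, -293.0], [649.0, 122.0], [430.0, 144.0]] z 45.12316103501587
red zmax 257.6220524605816 head [551.9  71.1 253.3] [[534.0, 50.0, 248.0], [571.0, 91.0, 258.0]]
spout line [  0.70411589 537.72844552] ymin [-57.59182078 -57.59182078] end [501.5 -43.5 655.3]
scene foot med [ 482.20722505 -258.03135986   99.18839495] bbox [[448.0, -308.0, 53.0], [534.0, -203.0, 102.0]] 239
bowl axis [ 476.05470727 -259.6701646 ] res 1.3296328132019326
board ((524.0687866210938, -79.31802368164062), (419.4642028808594, 221.7186279296875), 84.50546264648438) [[394.0, -277.0], [614.0, -299.0], [655.0, 119.0], [434.0, 140.0]] z 45.060100861143155
red zmax 254.09674372124073 head [561.7  66.4 249.3] [[539.0, 44.0, 239.0], [578.0, 86.0, 254.0]]
spout line [1.67159753e-01 5.45464925e+02] ymin [-46.19731878 -45.81683496] end [539.1 -42.7 233. ]
pump [554.23647492  68.69631078] 0.8090252807163054 501
```

>>> step_arm([
  {"fingers": -1,"linear": [0,0,-0.5],"spin": 0.1},
  {"fingers": -1,"linear": [-0.3,-0.1,-0.5],"spin": 0.2},
  {"fingers": -1,"linear": [-0.6,-0.2,-0.5],"spin": 0.3},
  {"fingers": -1,"linear": [-0.9,-0.3,-0.5],"spin": 0.42},
  {"fingers": -1,"linear": [-0.9,-0.3,-0.5],"spin": 0.53},
  {"fingers": -1,"linear": [-0.9,-0.3,-0.5],"spin": 0.64},
  {"fingers": -1,"linear": [-0.9,-0.3,-0.5],"spin": 0.75},
  {"fingers": -1,"linear": [-0.9,-0.3,-0.5],"spin": 0.86},
  {"fingers": -1,"linear": [-0.9,-0.3,-0.5],"spin": 0.943},
  {"fingers": -1,"linear": [-0.9,-0.3,-0.5],"spin": 0.943},
])

```text
t: 1.35
ee_pos: [379.9, 485.8, 504.2]
ee_rot: [[0.273, 0.962, -0.0], [0.962, -0.273, -0.001], [-0.001, -0.0, -1.0]]
ft_force: [-0.4, 0.2, -0.3]
grip_width: 1.004
finger_force: 0.0
```

>>> step_arm([
  {"fingers": -1,"linear": [-0.3,0.15,0],"spin": 0},
  {"fingers": -1,"linear": [-0.6,0.3,0],"spin": 0},
  {"fingers": -1,"linear": [-0.9,0.45,0],"spin": 0},
  {"fingers": -1,"linear": [-1,0.5,0],"spin": 0},
])

```text
t: 1.85
ee_pos: [421.8, 262.6, 504.9]
ee_rot: [[0.275, 0.961, 0.0], [0.961, -0.275, 0.0], [0.0, 0.0, -1.0]]
ft_force: [0.5, -0.2, 0.1]
grip_width: 1.001
finger_force: 0.0
```

>>> step_arm([
  {"fingers": -1,"linear": [-0.3,0.15,0],"spin": 0},
  {"fingers": -1,"linear": [-0.6,0.3,0],"spin": 0},
  {"fingers": -1,"linear": [-0.9,0.45,0],"spin": 0},
  {"fingers": -1,"linear": [-1,0.5,0],"spin": 0},
])

```text
t: 2.35
ee_pos: [462.5, 42.8, 505.0]
ee_rot: [[0.275, 0.961, 0.001], [0.961, -0.275, 0.0], [0.001, 0.001, -1.0]]
ft_force: [0.8, 0.8, -0.3]
grip_width: 0.999
finger_force: 0.0
```

>>> step_arm([
  {"fingers": -1,"linear": [-0.3,0.15,0],"spin": 0},
  {"fingers": -1,"linear": [-0.6,0.3,0],"spin": 0},
  {"fingers": -1,"linear": [-0.9,0.45,0],"spin": 0},
  {"fingers": -1,"linear": [-1,0.5,0],"spin": 0},
  {"fingers": -1,"linear": [-1,0.5,0],"spin": 0},
  {"fingers": -1,"linear": [-1,0.5,0],"spin": 0},
])

```text
t: 3.1
ee_pos: [503.7, -172.7, 504.3]
ee_rot: [[0.273, 0.962, -0.001], [0.962, -0.273, 0.001], [0.001, -0.001, -1.0]]
ft_force: [-0.2, -0.7, -0.3]
grip_width: 1.003
finger_force: 0.0
```

```bash
cat > wb.py <<'E'
from h import *
def greenpts(n):
    c,p,d=snap(n);h=cv2.cvtColor(p,cv2.COLOR_RGB2HSV);P=cloud(c,d)
    m=(h[...,0]>65)&(h[...,0]<90)&(h[...,1]>70)&(P[...,2]>48)&(P[...,2]<160)&(P[...,0]>405)&(P[...,0]<640)&(P[...,1]>-330)&(P[...,1]<40)&(d>0)
    return P[m],p,P
E
python3 - <<'E'
from wb import *
from scipy.optimize import least_squares
b,p,P=greenpts("wrist");save("w1.png",p);R=lambda z:np.interp(z-45,[0,25,45,55],[60,55,44,28])
print(len(b));f=b[b[:,2]>98];print(np.median(f,0),(f.min(0)+f.max(0))/2)
q=b[b[:,2]<96];s=least_squares(lambda v:np.hypot(q[:,0]-v[0],q[:,1]-v[1])-R(q[:,2]),[475,-258],loss="soft_l1",f_scale=3);print(s.x,np.median(abs(s.fun)),len(q))
E
```

```text
4574
[ 474.91119797 -253.37876772   99.95023407] [ 477.43155457 -257.70936817  100.62628614]
[ 477.37971623 -258.24270549] 0.40585859180136197 2867
```

View pics/w1.png

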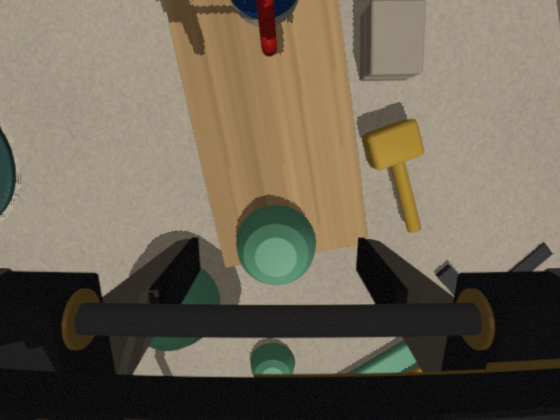

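The wrist view shows the bowl at (276,245), with the spout end at (268,48) straight ahead of it. The big dark bowl is at (180,300) and clear of the fingers. I'll straddle the bowl with open fingers from behind, pinch it on a chord and tip it over its far rim towards the spout.

>>> step_arm([
  {"fingers": -1,"linear": [-0.3,0,0],"spin": 0},
  {"fingers": -1,"linear": [-0.6,0,0],"spin": 0},
  {"fingers": -1,"linear": [-0.9,-0.01,0.2],"spin": 0},
  {"fingers": -1,"linear": [-1,-0.01,0.5],"spin": 0},
  {"fingers": -1,"linear": [-1,-0.01,0.8],"spin": 0},
  {"fingers": -1,"linear": [-1,-0.01,0.8],"spin": 0},
])

```text
t: 3.9
ee_pos: [446.5, -363.1, 341.1]
ee_rot: [[0.273, 0.962, -0.007], [0.962, -0.273, 0.005], [0.003, -0.008, -1.0]]
ft_force: [0.6, 0.2, 0.4]
grip_width: 0.999
finger_force: 0.0
```

>>> step_arm([
  {"fingers": -1,"linear": [0,0,0.25],"spin": 0},
  {"fingers": -1,"linear": [0,0,0.44],"spin": 0},
  {"fingers": -1,"linear": [0,0,0.44],"spin": 0},
  {"fingers": -1,"linear": [0,0,0.44],"spin": 0},
])

```text
t: 4.4
ee_pos: [448.2, -365.6, 259.4]
ee_rot: [[0.273, 0.962, 0.004], [0.962, -0.273, -0.002], [-0.001, 0.004, -1.0]]
ft_force: [0.0, 0.0, 0.4]
grip_width: 1.001
finger_force: 0.0
```

>>> step_arm([
  {"fingers": -1,"linear": [0.15,0,0],"spin": 0},
  {"fingers": -1,"linear": [0.28,0,0],"spin": 0},
  {"fingers": -1,"linear": [0.32,0,0],"spin": 0},
  {"fingers": -1,"linear": [0.34,0,0.005],"spin": 0},
  {"fingers": -1,"linear": [0.34,0,0.005],"spin": 0},
])

```text
t: 5.03
ee_pos: [465.5, -300.5, 256.3]
ee_rot: [[0.275, 0.961, 0.001], [0.961, -0.275, -0.001], [-0.0, 0.001, -1.0]]
ft_force: [-0.2, 0.9, -0.6]
grip_width: 1.001
finger_force: 0.0
```

>>> step_arm([
  {"fingers": 0,"linear": [0,0,0],"spin": 0},
  {"fingers": 0,"linear": [0,0,0],"spin": 0},
  {"fingers": 0,"linear": [0,0,0],"spin": 0},
  {"fingers": 0,"linear": [0,0,0],"spin": 0},
], squeeze=12)

```text
t: 5.52
ee_pos: [465.3, -300.5, 255.8]
ee_rot: [[0.275, 0.961, 0.0], [0.961, -0.275, -0.001], [-0.001, 0.0, -1.0]]
ft_force: [-0.8, -0.9, 2.7]
grip_width: 0.923
finger_force: 10.6
```

The grip holds on the chord: opening about 85 mm at 10.6 N. Next, lift along the arc about the far rim.

>>> step_arm([
  {"fingers": 0,"linear": [0,0,0],"spin": 0},
  {"fingers": 0,"linear": [0.01,0,-0.03],"spin": 0},
  {"fingers": 0,"linear": [0.03,0,-0.08],"spin": 0},
  {"fingers": 0,"linear": [0.05,0,-0.12],"spin": 0},
  {"fingers": 0,"linear": [0.07,0,-0.155],"spin": 0},
  {"fingers": 0,"linear": [0.11,0,-0.2],"spin": 0},
  {"fingers": 0,"linear": [0.15,0,-0.25],"spin": 0},
  {"fingers": 0,"linear": [0.15,0,-0.25],"spin": 0},
], squeeze=18)

```text
t: 6.52
ee_pos: [474.5, -270.2, 306.5]
ee_rot: [[0.273, 0.962, 0.002], [0.962, -0.273, 0.0], [0.001, 0.002, -1.0]]
ft_force: [0.0, -0.3, -0.5]
grip_width: 0.892
finger_force: 15.3
```

```bash
python3 - <<'E'
from h import *
c,p,d=snap("scene");cv2.imwrite("pics/s1.png",cv2.resize(p[130:290,140:380,::-1],None,fx=3,fy=3))
E
```

```text
(no output)
```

View pics/s1.png

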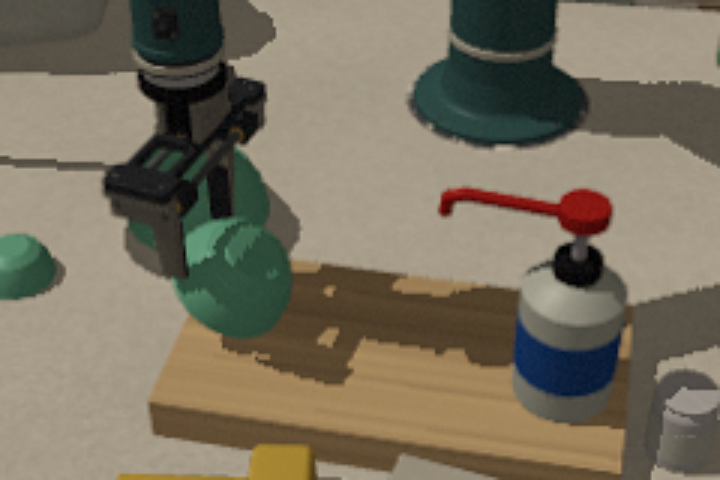

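The crop shows the bowl held between the fingers (crop (180,260) and (220,200)), tipped by about 40° with its far rim on the board. I'll continue along the arc.

>>> step_arm([
  {"fingers": 0,"linear": [0.05,0,-0.04],"spin": 0},
  {"fingers": 0,"linear": [0.1,0,-0.07],"spin": 0},
  {"fingers": 0,"linear": [0.16,0,-0.09],"spin": 0},
  {"fingers": 0,"linear": [0.22,0,-0.11],"spin": 0},
  {"fingers": 0,"linear": [0.27,0,-0.115],"spin": 0},
  {"fingers": 0,"linear": [0.31,0,-0.12],"spin": 0},
  {"fingers": 0,"linear": [0.35,0,-0.115],"spin": 0},
  {"fingers": 0,"linear": [0.35,0,-0.115],"spin": 0},
])

```text
t: 7.58
ee_pos: [492.7, -207.0, 334.1]
ee_rot: [[0.275, 0.961, 0.002], [0.961, -0.275, -0.002], [-0.001, 0.002, -1.0]]
ft_force: [-14.3, -2.9, 45.7]
grip_width: 0.851
finger_force: 28.3
```

```bash
python3 - <<'E'
from h import *
c,p,d=snap("scene");cv2.imwrite("pics/s2.png",cv2.resize(p[130:290,140:380,::-1],None,fx=3,fy=3))
E
```

```text
(no output)
```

View pics/s2.png

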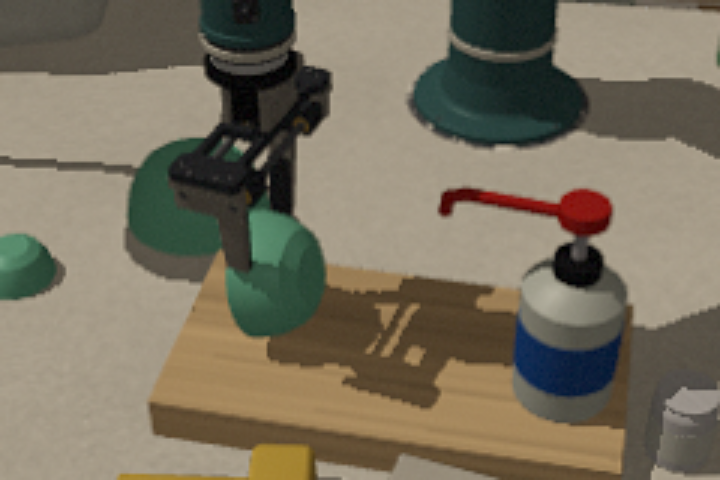

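The bowl stands on its far rim at about 75° (crop (275,272)). The tool feels 46 N upward, so I'll ease it up and then go forward a little.

>>> step_arm([
  {"fingers": 0,"linear": [0,0,-0.04],"spin": 0},
  {"fingers": 0,"linear": [0.01,0,-0.04],"spin": 0},
])

```text
t: 7.88
ee_pos: [494.7, -202.8, 339.8]
ee_rot: [[0.275, 0.961, 0.006], [0.961, -0.275, -0.001], [0.0, 0.006, -1.0]]
ft_force: [-2.8, -0.4, 19.0]
grip_width: 0.735
finger_force: 19.3
```

>>> step_arm([
  {"fingers": 0,"linear": [0.03,0,0],"spin": 0},
  {"fingers": 0,"linear": [0.06,0,0],"spin": 0},
  {"fingers": 0,"linear": [0.06,0,0],"spin": 0},
])

```text
t: 8.25
ee_pos: [498.6, -190.4, 340.2]
ee_rot: [[0.274, 0.962, 0.006], [0.962, -0.274, 0.0], [0.002, 0.006, -1.0]]
ft_force: [-3.9, 1.4, 22.8]
grip_width: 0.736
finger_force: 20.6
```

```bash
cat > ext.py <<'E'
from wb import *
f=np.array([.275,.961]);g=np.array([.961,-.275])
for n in("scene","top"):
    b,p,P=greenpts(n);s=b[:,:2]-[477.4,-258.2]
    k=b[:,2];A=s@f;B=s@g
    if n=="scene" and 1: 
        for z in range(50,180,15):
            m=(k>z)&(k<z+15)
            if m.sum()>5: print(z,m.sum(),"f",np.percentile(A[m],[3,97]).round(),"g",np.percentile(B[m],[3,97]).round())
    else: print(n,len(b),"f",np.percentile(A,[2,98]).round(),"z",np.percentile(k,[2,98]).round())
E
python3 ext.py
```

```text
65 10 f [68. 98.] g [42. 55.]
80 82 f [ 64. 114.] g [-1. 62.]
95 129 f [ 62. 113.] g [-3. 64.]
110 156 f [ 62. 113.] g [-7. 63.]
125 204 f [ 60. 111.] g [-13.  59.]
140 218 f [ 59. 105.] g [-28.  49.]
155 74 f [58. 92.] g [-22.  28.]
top 15 f [111. 115.] z [119. 141.]
```

The rim plane is about 85° over, past the 65° tipping point. Release.

>>> step_arm([
  {"fingers": 0,"linear": [0,0,-0.005],"spin": 0},
  {"fingers": -0.6,"linear": [0,0,-0.005],"spin": 0},
  {"fingers": -1,"linear": [0,0,-0.005],"spin": 0},
  {"fingers": -1,"linear": [0,0,-0.01],"spin": 0},
  {"fingers": -1,"linear": [0,0,-0.01],"spin": 0},
  {"fingers": -1,"linear": [0,0,-0.01],"spin": 0},
  {"fingers": -1,"linear": [0,0,-0.01],"spin": 0},
  {"fingers": -1,"linear": [0,0,-0.01],"spin": 0},
], squeeze=5)

```text
t: 9.35
ee_pos: [496.8, -190.3, 338.6]
ee_rot: [[0.275, 0.961, -0.0], [0.961, -0.275, 0.0], [-0.0, -0.0, -1.0]]
ft_force: [0.7, 0.2, -0.1]
grip_width: 1.0
finger_force: 0.0
```

```bash
python3 ext.py; python3 - <<'E'
from h import *
c,p,d=snap("scene");cv2.imwrite("pics/s3.png",cv2.resize(p[130:290,140:380,::-1],None,fx=3,fy=3))
E
```

```text
50 215 f [ 84. 145.] g [12. 49.]
65 274 f [ 74. 160.] g [  4. 104.]
80 334 f [ 70. 174.] g [ -2. 108.]
95 198 f [ 66. 180.] g [ 35. 110.]
110 106 f [ 81. 176.] g [ 75. 111.]
top 1038 f [103. 189.] z [ 50. 119.]
```

View pics/s3.png

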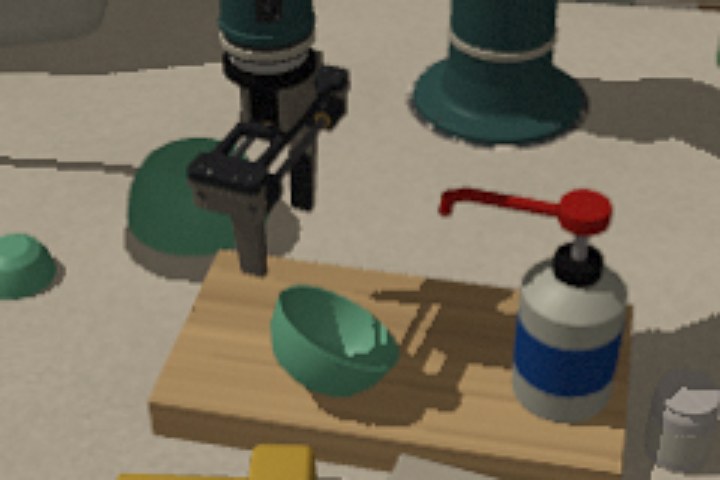

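The crop shows the bowl mouth-up but still rocking at (335,345), having swung towards +x. I'll let it settle.

>>> step_arm([
  {"fingers": -1,"linear": [0,0,-0.3],"spin": 0},
  {"fingers": -1,"linear": [0,0,-0.5],"spin": 0},
  {"fingers": -1,"linear": [-0.1,0,-0.5],"spin": 0},
  {"fingers": -1,"linear": [-0.1,0,-0.5],"spin": 0},
  {"fingers": -1,"linear": [-0.1,0,-0.5],"spin": 0},
  {"fingers": -1,"linear": [-0.1,0,-0.5],"spin": 0},
  {"fingers": -1,"linear": [-0.1,0,-0.5],"spin": 0},
  {"fingers": -1,"linear": [-0.1,0,-0.5],"spin": 0},
  {"fingers": -1,"linear": [-0.1,0,-0.5],"spin": 0},
  {"fingers": -1,"linear": [-0.1,0,-0.5],"spin": 0},
])

```text
t: 10.75
ee_pos: [491.4, -209.5, 438.7]
ee_rot: [[0.275, 0.962, 0.0], [0.962, -0.275, 0.0], [0.0, 0.0, -1.0]]
ft_force: [0.8, -0.6, -0.3]
grip_width: 1.002
finger_force: 0.0
```

```bash
cat > rim.py <<'E'
from wb import *
from scipy.optimize import least_squares
def rim(n):
    b,p,P=greenpts(n); t=b[(b[:,2]>92)&(b[:,2]<110)]
    r=[np.nan]*2
    if len(t)>20:
        s=least_squares(lambda v:np.hypot(t[:,0]-v[0],t[:,1]-v[1])-58,t.mean(0)[:2],loss="soft_l1",f_scale=2); r=s.x
    print(n,len(b),"z",np.percentile(b[:,2],[2,98]).round(1),"x",np.percentile(b[:,0],[1,99]).round(),"y",np.percentile(b[:,1],[1,99]).round(),"rim",np.round(r,1),len(t)); return p,P
if __name__=="__main__":
    for n in("scene","top","wrist"):
        p,P=rim(n)
        h=cv2.cvtColor(p,cv2.COLOR_RGB2HSV);r=((h[...,0]<5)|(h[...,0]>174))&(h[...,1]>130)&(P[...,2]>195)&(P[...,2]<270)&(P[...,1]<110)&(P[...,1]>-80)
        q=P[r];  
        if len(q): e=q[q[:,1]<q[:,1].min()+12];print(" spout end y",np.percentile(q[:,1],[0,2]).round(1),"end",e.mean(0).round(1),"head",q[q[:,1]>35].mean(0).round(1) if (q[:,1]>35).any() else "")
E
python3 rim.py
```

```text
scene 1267 z [ 49.3 101.3] x [520. 633.] y [-212. -103.] rim [ 576.6 -156.7] 278
 spout end y [-48.3 -44.3] end [538.3 -42.2 233.1] head [560.8  66.  248.6]
top 1220 z [ 48.8 102.5] x [521. 627.] y [-206.  -99.] rim [ 573.9 -154.2] 157
 spout end y [-44.5 -39.5] end [531.4 -38.8 240.4] head [551.2  69.2 251.1]
wrist 11066 z [ 50.3 100.8] x [521. 631.] y [-210. -101.] rim [ 575. -156.] 2074
```

The bowl stands mouth-up at (575,-156) with its rim at z≈101, and the spout is near (534.5,-43.5). I'll line up behind it for a two-point push along (-0.34, 0.94).

>>> step_arm([
  {"fingers": -0.09,"linear": [0,0.2,0],"spin": -0.1},
  {"fingers": -0.09,"linear": [-0.01,0.4,0],"spin": -0.2},
  {"fingers": -0.09,"linear": [-0.01,0.61,0],"spin": -0.3},
  {"fingers": -0.09,"linear": [-0.01,0.61,0],"spin": -0.4},
  {"fingers": -0.09,"linear": [-0.01,0.61,0.25],"spin": -0.4},
  {"fingers": -0.09,"linear": [-0.01,0.61,0.5],"spin": -0.4},
  {"fingers": -0.09,"linear": [-0.01,0.61,0.75],"spin": -0.4},
  {"fingers": -0.09,"linear": [-0.01,0.61,0.845],"spin": -0.4},
  {"fingers": -0.09,"linear": [-0.01,0.61,0.845],"spin": -0.4},
  {"fingers": -0.09,"linear": [-0.01,0.61,0.845],"spin": -0.4},
])

```text
t: 12.15
ee_pos: [608.9, -245.5, 271.8]
ee_rot: [[-0.343, 0.939, 0.003], [0.939, 0.343, -0.001], [-0.002, 0.003, -1.0]]
ft_force: [-0.3, 0.1, 0.0]
grip_width: 0.544
finger_force: 0.0
```

>>> step_arm([
  {"fingers": -0.09,"linear": [0.06,0,0],"spin": 0},
  {"fingers": -0.09,"linear": [0.11,0,0],"spin": 0},
  {"fingers": -0.09,"linear": [0.14,0,0],"spin": 0},
  {"fingers": -0.09,"linear": [0.16,0,0],"spin": 0},
  {"fingers": -0.09,"linear": [0.18,0,0],"spin": 0},
  {"fingers": -0.09,"linear": [0.2,0,0],"spin": 0},
  {"fingers": -0.09,"linear": [0.22,0,0],"spin": 0},
  {"fingers": -0.09,"linear": [0.24,0,0],"spin": 0},
  {"fingers": -0.09,"linear": [0.24,0,0],"spin": 0},
])

```text
t: 13.28
ee_pos: [591.7, -199.4, 269.7]
ee_rot: [[-0.343, 0.939, -0.0], [0.939, 0.343, 0.001], [0.001, 0.0, -1.0]]
ft_force: [-0.2, -0.6, 0.2]
grip_width: 0.548
finger_force: 0.4
```

```bash
python3 rim.py
```

```text
scene 1029 z [ 49.2 100.7] x [516. 629.] y [-180.  -86.] rim [ 572.4 -140.3] 209
 spout end y [-46.  -43.4] end [538.9 -41.4 234.3] head [561.6  65.8 249. ]
top 368 z [ 49.  102.2] x [545. 625.] y [-149.  -82.] rim [ 567.  -139.5] 54
 spout end y [-42.1 -37.1] end [531.8 -37.1 241.8] head [551.6  68.5 250.8]
wrist 49422 z [ 50.6 100.7] x [516. 627.] y [-193.  -83.] rim [ 571.9 -139.3] 11579
```

The push keeps it upright, with the bowl now at about (571.5,-139). About 100 mm to go.

>>> step_arm([
  {"fingers": -0.09,"linear": [0.03,0,0],"spin": 0},
  {"fingers": -0.09,"linear": [0.06,0,0],"spin": 0},
  {"fingers": -0.09,"linear": [0.09,0,0],"spin": 0},
  {"fingers": -0.09,"linear": [0.12,0,0],"spin": 0},
  {"fingers": -0.09,"linear": [0.15,0,0],"spin": 0},
  {"fingers": -0.09,"linear": [0.18,0,0],"spin": 0},
  {"fingers": -0.09,"linear": [0.21,-0.003,0],"spin": 0},
  {"fingers": -0.09,"linear": [0.24,-0.005,0],"spin": 0},
  {"fingers": -0.09,"linear": [0.27,-0.008,0],"spin": 0},
  {"fingers": -0.09,"linear": [0.3,-0.01,0],"spin": 0},
  {"fingers": -0.09,"linear": [0.33,-0.01,0],"spin": 0},
  {"fingers": -0.09,"linear": [0.36,-0.01,0],"spin": 0},
  {"fingers": -0.09,"linear": [0.39,-0.01,0],"spin": 0},
  {"fingers": -0.09,"linear": [0.42,-0.01,0],"spin": 0},
  {"fingers": -0.09,"linear": [0.45,-0.01,0],"spin": 0},
  {"fingers": -0.09,"linear": [0.48,-0.01,0],"spin": 0},
  {"fingers": -0.09,"linear": [0.5,-0.01,0],"spin": 0},
  {"fingers": -0.09,"linear": [0.5,-0.01,0],"spin": 0},
])

```text
t: 15.68
ee_pos: [555.4, -106.1, 269.6]
ee_rot: [[-0.343, 0.939, -0.0], [0.939, 0.343, 0.0], [0.001, -0.0, -1.0]]
ft_force: [0.3, -0.1, -0.3]
grip_width: 0.545
finger_force: 0.0
```

>>> step_arm([
  {"fingers": -0.09,"linear": [-0.05,0,0],"spin": 0},
  {"fingers": -0.09,"linear": [-0.25,0,0],"spin": 0},
  {"fingers": -0.09,"linear": [-0.5,0,-0.2],"spin": 0},
  {"fingers": 1,"linear": [-0.5,0,-0.5],"spin": 0},
  {"fingers": 1,"linear": [-0.5,0,-0.8],"spin": 0},
  {"fingers": 1,"linear": [-0.5,0,-1],"spin": 0},
  {"fingers": 1,"linear": [-0.5,0,-1],"spin": 0},
])

```text
t: 16.55
ee_pos: [590.0, -202.2, 473.3]
ee_rot: [[-0.342, 0.94, 0.006], [0.94, 0.342, -0.001], [-0.003, 0.006, -1.0]]
ft_force: [-0.3, 0.7, -0.8]
grip_width: 0.134
finger_force: 0.0
```

```bash
python3 rim.py; python3 - <<'E'
from h import *
c,p,d=snap("wrist");save("w2.png",p)
E
```

```text
scene 1190 z [ 49.3 100.4] x [479. 594.] y [-101.    7.] rim [537.  -45.6] 250
 spout end y [-48.2 -43.8] end [538.3 -42.  233. ] head [561.9  65.7 248.8]
top 1124 z [ 49.  101.1] x [480. 586.] y [-96.  10.] rim [532.9 -46.5] 111
 spout end y [-42.1 -37.1] end [531.2 -37.4 242.9] head [551.   68.3 251. ]
wrist 9230 z [ 50.2 100.7] x [480. 591.] y [-100.    4.] rim [535.2 -44.6] 1232
```

View pics/w2.png

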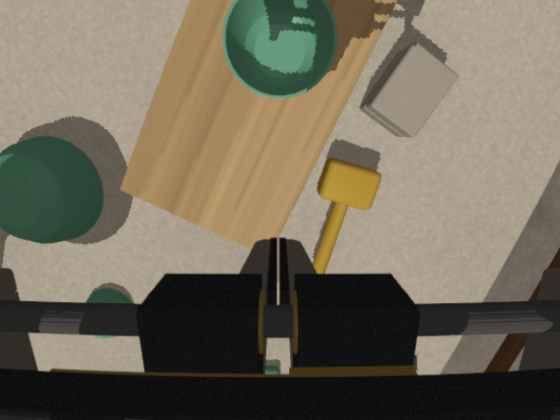

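The wrist view shows the bowl mouth-up at pixel (280,40); the fits give (535,-45), against the spout at about (534.5,-43.5). The mould, the mallet and the other bowls look untouched. Now over the pump head at about (552.5,69.3).

>>> step_arm([
  {"fingers": 1,"linear": [0.2,0.04,-0.1],"spin": 0},
  {"fingers": 1,"linear": [0.45,0.1,-0.1],"spin": 0},
  {"fingers": 1,"linear": [0.66,0.14,-0.1],"spin": 0},
  {"fingers": 1,"linear": [0.66,0.14,-0.1],"spin": 0},
])

```text
t: 17.25
ee_pos: [570.8, -62.9, 488.0]
ee_rot: [[-0.349, 0.937, -0.003], [0.937, 0.349, 0.001], [0.002, -0.002, -1.0]]
ft_force: [-0.5, 0.9, -1.1]
grip_width: 0.005
finger_force: 0.0
```

>>> step_arm([
  {"fingers": 1,"linear": [0.25,0.05,0],"spin": 0},
  {"fingers": 1,"linear": [0.5,0.1,0],"spin": 0},
  {"fingers": 1,"linear": [0.67,0.145,0],"spin": 0},
  {"fingers": 1,"linear": [0.67,0.145,0],"spin": 0},
  {"fingers": 1,"linear": [0.67,0.145,0],"spin": 0},
])

```text
t: 17.88
ee_pos: [552.4, 67.0, 489.2]
ee_rot: [[-0.341, 0.94, -0.001], [0.94, 0.341, -0.002], [-0.001, -0.001, -1.0]]
ft_force: [-0.6, 0.2, -0.3]
grip_width: 0.007
finger_force: 0.0
```

>>> step_arm([
  {"fingers": 1,"linear": [0.005,0,0.15],"spin": 0},
  {"fingers": 1,"linear": [0.01,0,0.21],"spin": 0},
  {"fingers": 1,"linear": [0.01,0,0.24],"spin": 0},
  {"fingers": 1,"linear": [0.01,0,0.27],"spin": 0},
  {"fingers": 1,"linear": [0.01,0,0.3],"spin": 0},
  {"fingers": 1,"linear": [0.01,0,0.33],"spin": 0},
  {"fingers": 1,"linear": [0.01,0,0.345],"spin": 0},
  {"fingers": 1,"linear": [0.01,0,0.35],"spin": 0},
  {"fingers": 1,"linear": [0.01,0,0.35],"spin": 0},
])

```text
t: 19.0
ee_pos: [551.6, 69.6, 420.8]
ee_rot: [[-0.342, 0.94, 0.001], [0.94, 0.342, -0.0], [-0.001, 0.0, -1.0]]
ft_force: [-4.2, -3.4, 7.4]
grip_width: 0.005
finger_force: 4.1
```

>>> step_arm([
  {"fingers": 1,"linear": [0,0,0.01],"spin": 0},
  {"fingers": 1,"linear": [0,0,0.02],"spin": 0},
  {"fingers": 1,"linear": [0,0,0.02],"spin": 0},
])

```text
t: 19.38
ee_pos: [551.6, 69.4, 418.4]
ee_rot: [[-0.342, 0.94, 0.001], [0.94, 0.342, 0.001], [0.0, 0.001, -1.0]]
ft_force: [-8.3, -3.2, 20.2]
grip_width: 0.01
finger_force: 9.7
```

>>> step_arm([
  {"fingers": 1,"linear": [0,0,0.005],"spin": 0},
  {"fingers": 1,"linear": [0,0,0.01],"spin": 0},
  {"fingers": 1,"linear": [0,0,0.01],"spin": 0},
  {"fingers": 1,"linear": [0,0,0.01],"spin": 0},
])

```text
t: 19.88
ee_pos: [551.6, 69.1, 418.3]
ee_rot: [[-0.342, 0.94, 0.001], [0.94, 0.342, 0.002], [0.002, 0.002, -1.0]]
ft_force: [-13.7, -3.7, 32.7]
grip_width: 0.006
finger_force: 16.2
```

The force climbs to 33 N with no further travel, so the head is on its stop and has been held for 0.5 s. Now release slowly and retreat.

>>> step_arm([
  {"fingers": 1,"linear": [0,0,-0.03],"spin": 0},
  {"fingers": 1,"linear": [0,0,-0.08],"spin": 0},
  {"fingers": 1,"linear": [0,0,-0.14],"spin": 0},
  {"fingers": 1,"linear": [0,0,-0.3],"spin": 0},
  {"fingers": 1,"linear": [0,0,-0.5],"spin": 0},
  {"fingers": 1,"linear": [0,0,-0.5],"spin": 0},
  {"fingers": 1,"linear": [0,0,-0.5],"spin": 0},
  {"fingers": 1,"linear": [0,0,-0.5],"spin": 0},
])

```text
t: 20.88
ee_pos: [551.2, 71.0, 512.5]
ee_rot: [[-0.343, 0.939, -0.002], [0.939, 0.343, -0.0], [0.0, -0.002, -1.0]]
ft_force: [0.2, 0.3, -0.4]
grip_width: 0.006
finger_force: 0.0
```

```bash
python3 rim.py
```

```text
scene 1198 z [ 48.8 100.2] x [479. 594.] y [-101.    7.] rim [537.1 -45.9] 250
 spout end y [-48.2 -44.2] end [538.5 -42.2 233.2] head [561.5  65.8 249. ]
top 1125 z [ 48.9 101.1] x [479. 586.] y [-96.  11.] rim [533.4 -45.2] 121
 spout end y [-42.  -39.6] end [531.5 -36.6 242.5] head [546.1  41.3 247.1]
wrist 1716 z [ 50.4 100.6] x [480. 550.] y [-84.  11.] rim [538.2 -43.7] 249
 spout end y [52.3 56.8] end [552.   60.6 253.1] head [554.5  74.6 252.2]
```

The head is back up at z≈253, and the bowl is unmoved and upright. Handing in.

```bash
python3 -c "
from rig import env
print(env.finish_job())"
```

```text
the job is handed in; nothing more can be done
None
```

The job is handed in at about 21 s, with no verdict shown: the bowl stands mouth-up about 2 mm from the spout's estimated position, the pump head was held on its stop for about 0.5 s and is back up, and the mallet, mould and tin were never touched (I did not re-measure their positions).

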